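Press a flask stopper home and lock it with a joint clip

TASK

The white stopper in the clamped brown flask has crept up: press it down gently until its collar sits on the flask's flange. Then take the larger of the two grey C-shaped joint clips by its tab and slide it sideways through its gap onto the neck, upper plate above the stopper's collar and lower plate under the flask's flange; the clamp is springy and gives, so push on slowly and by feel until the jaws have snapped past the neck and it sits fully home against the back of the C, ease off and let go. Never force the glass or swing the neck more than 12 mm out of place, and leave the small clip and the other things on the bench where they are.

Things in the scene. Friction and masses are not known exactly. Their poses are not given: they have to be found in the camera images.
- stand: grey retort stand, fixed; origin on the bench below the neck's axis at rest. Base plate 105 x 200 x 10 mm. Own +y points from the neck to the upright rod (10 mm thick, 245 mm high, 120 mm from the neck); push the clip on along own +x, from the free -x side. The clamp is springy: pushed along x the neck swings about the rod, about 1 mm for every 2 N, and springs back
- flask: small brown glass flask with its clamp; origin on the rod's axis at bench height, axes as the stand's, turned by the clamp's swing. Globe 60 mm across, centre 50 mm above the bench; upright neck 30 mm in diameter; flange at its mouth 37 mm in diameter, 4 mm thick. Clamp ring round the neck: outer diameter 43 mm, top 17 mm below the flange's underside, its rod runs to +y
- neck (a point): point on the neck's axis in the plane where the flask's flange (the 4 mm below it) and the seated stopper's collar (the 4 mm above it) meet, 122 mm above the bench; axes as flask
- stopper (a joint): height in m by which the white stopper stands proud; 0 = home (collar on flange), at most 0.014. It sticks: about 4 N moves it down, then it stops hard. Collar 37 mm in diameter, 4 mm thick; stem 18 mm; round head 30 mm in diameter with a flat top 28 mm above the collar's underside. While it is proud the clip cannot pass over it
- stopper_top (a point): centre of the flat top of the stopper's head, 28 mm above neck when home
- clip: the larger grey plastic joint clip, about 40 g, loose, flat on the bench; origin at the underside, below the centre of the C. Own +x points out of the gap, -x along the thumb tab, z up. Two C plates, each 4 mm thick, 12 mm apart (height 20 mm), outer diameter 47 mm, inner 31 mm. Collar and flange (8 mm together) go between them, so height may be off by 2 mm either way
- clip_ring (a point): centre of the larger clip's C, halfway between its plates (10 mm above its underside), axes as clip; at home it lies on neck (the neck meets the back of the C when the ring's centre is about 0.5 mm past its axis). Under the push a clip held by its tab dips by some 2 mm at the ring and then rubs on the collar
- clip_tab (a point): centre of the larger clip's thumb tab, where to grip it: an upright slab 36 mm long (clip's x), 10 mm thick (clip's y), 30 mm high from the clip's underside; 46 mm from the centre of the C, on the side away from the gap
- clip_jaw_l (a joint): opening in rad of the larger clip's spring jaw on its +y side, 0 = shut; about 0.07 at home. The jaws' round tips, 2 mm gapward of the C's centre, leave 25 mm when shut: the neck must spread each by 2.5 mm. They touch it about 11 mm before home; from there it takes a push of 9 to 17 N, with friction, until the neck snaps in 2 mm before home
- clip_jaw_r (a joint): the same for the jaw on the clip's -y side
- small_clip: the smaller grey joint clip, same form at 0.72 times the size (tab 22 mm high, C 34 mm across): too small for this neck, leave it alone; origin and axes as clip. The two clips may have swapped places
- timer: bystander: white bench timer, 58 x 68 x 18 mm; origin at the centre of its underside
- tape_roll: bystander: yellow tape roll, 53 mm across, 19 mm high; origin at the centre of its underside
- tube_a: bystander: lying conical tube, 111 mm long, 21 mm thick; origin at the centre of its underside
- tube_b: bystander: another such tube; origin at the centre of its underside
- rack: bystander: white tube rack, 87 x 157 x 34 mm; origin at the centre of its underside
- marker: bystander: black marker pen, 135 mm long, 20 mm thick; origin at the centre of its underside
- spanner: bystander: flat steel spanner, 120 mm; origin at the centre of its underside
- pen: bystander: ball pen, 144 mm long, 10 mm thick; origin at the centre of its underside
Mind the look-alikes: they are no part of the job. Several things have the shape of the stand; the one meant has the colours described above.

How it is judged:
By the outcome, as a careful person would: the job done as asked, in the order asked, and still so for the second after the job is handed in, with the robot touching nothing.
It also fails if it takes over 51 s, if anything falls off the work surface, if the arm or the gripper's body presses on something with over 40 N, if the wrist force passes 120 N, or if a joint passes its speed limit or range.

ROBOT

A 6-joint arm with a two-finger parallel gripper is mounted at the origin on a cart in front of the work surface, level with it; the furniture and walls round the work are solid. World frame = base frame: x ahead of the robot, y to its left, z up, the work surface at z = 0. Lengths are in m, angles in rad, forces in N, time in s.
With the tool pointing down it reaches from about 0.35 to 0.8 m from the base axis. Payload 7.3 kg.
Tool frame: the origin (TCP) lies between the finger pads; the fingertips stand 11 mm ahead of it and the grasp point (between the pads) lies 8 mm behind it; z points along the fingers, y is the line along which they close (so a half turn about z gives the same grasp; the last joint's range is limited). The gripper opens to 85 mm and grips with 20 to 120 N. Pads are 22 mm wide; open, the fingers measure 114 mm over their backs; the gripper's body (76 mm by 85 mm) begins 54 mm behind the grasp point. The pads swing forward as they close: fully open they stand 13 mm farther back than shut.
Start: joints at [-1.277, 0.342, 1.524, -0, 1.275, -0.146], TCP at [0.224, -0.475, 0.242] pointing down, gripper open.
Joint ranges: [-2.53, 2.53], [-0.77, 2.02], [0.04, 2.7], [-1, 4.14], [0.28, 2.66], [-3.11, 3.11]. Speed limits (rad/s): [2.57, 2.57, 3.14, 3.14, 3.14, 3.14].

INTERFACE

Orientations are given as a rotation vector (axis times angle).
In Python, from workcell import r gives the robot as it stands. The module is installed in compiled form; this text tells all that it offers. Calls block until the motion is done:
- r.move_ptp(position, orientation): joint-space move of the TCP to a pose.
- r.move_straight(position, rate=0.15, rot=None, guard=None): straight line of the TCP; rot=None keeps the orientation; rate is the mean speed in m/s. With guard (N) it stops when the force on the tool has changed by that much, and returns True; else False.
- r.set_joints(angles): joint-space move.
- r.ungrasp() and r.gripper_close(f_grip=None): open the fingers fully, or close them until they stop; f_grip is the grip in N (None keeps the last).
- r.wait(seconds).
- r.solve_ik(position, orientation): joint angles nearest the present ones, or None.
- r.camera(name): name is "side" or "top" or "wrist"; returns (picture, depth): 420x560x3 uint8, red, green, blue; 420x560 float32, m along the optical axis (not along the pixel's ray), 0 where there is no reading.
- r.camera_model(name): a dict with "mtx" (3x3 intrinsics, pixels), "position" and "attitude" of the camera in the world; the wrist camera has in their place "hand_eye" (4x4, takes a point from camera to tool coordinates, whose origin is the TCP and whose axes are the flange's). Camera axes: x right, y down, z forward; pixel columns grow to the right and rows downward; lengths in m; the calibration is good to about 2 mm. A picture is of the moment at which its call begins: read the wrist's pose just before it. camera_model takes no time and is no camera call.
A pose or a line that the arm cannot do raises r.PlanningError and nothing moves.
- r.job_done(): hands the job in; it is judged then, once.
Trained networks look in the newest picture that a camera, given by its name, has taken for a name from the list of things; names that differ only in an ending like _2 or _b are one class to them, and where a whole thing is asked for, a point or a joint stands for the part that bears it (a point fixed in the world has none). Each returns a list of dicts, best first, with "confidence" (0 to 1); they miss things now and then, are a little off and sometimes report something else, mostly with a low value. They report only what shows in the picture. A call takes as long as a camera call. They do not tell look-alikes from the thing itself.
- r.recognise(camera, query): "position" ([column, row] in pixels, amid what is visible of it).
- r.trace(camera, query): "region" (420x560 bool, what is visible of it) and "position" ([column, row] in pixels, amid what is visible of it).
Readings, each from a call of its own:
- r.get_time_s(): time.
- r.get_joint_pos(): joint angles.
- r.get_qvel(): joint speeds.
- r.get_joint_efforts(): joint torques, N m.
- r.get_eef_pos(): TCP position.
- r.get_ee_rot(): TCP orientation.
- r.get_ft_force(): force on the tool from outside, world axes, zero at the start.
- r.get_torque(): the same for the moment, N m.
- r.get_grip_width(): finger opening in m.
- r.get_grasp_force(): force on a finger pad.
Only numpy, scipy, OpenCV 4.12 (cv2) and the standard library are available. Lean on these libraries where they do the work, as an engineer would, in place of code of your own. Each camera call takes 0.05 s, during which the arm holds its last target. There are 200 camera calls.

## Working session

There is one attempt and no reset: what is moved stays moved. The work goes in short steps, each a Python script; the robot and the scene stay as the last script left them, time stands still between calls to the robot, and variables do not carry over. Pictures are saved under pics/ and viewed, at most 10 in all, crops included, and the job is handed in when it is done.

```bash
mkdir -p pics; cat > h.py <<'E'
import numpy as np, cv2
from scipy.spatial.transform import Rotation as R
from workcell import r
def att(a):
    a=np.array(a,float)
    return a if a.shape==(3,3) else (R.from_rotvec(a).as_matrix() if a.size==3 else R.from_quat(a).as_matrix())
def cloud(name,d,T=None):
    m=r.camera_model(name);K=np.array(m["mtx"])
    v,u=np.mgrid[0:420,0:560]
    P=np.stack([(u-K[0,2])/K[0,0]*d,(v-K[1,2])/K[1,1]*d,d],-1)
    if name=="wrist":
        H=np.array(m["hand_eye"]);P=P@H[:3,:3].T+H[:3,3]
        return P@T[1].T+T[0]
    return P@att(m["attitude"]).T+np.array(m["position"])
def down(yaw): # tool z down, tool x at angle yaw in the world
    c,s=np.cos(yaw),np.sin(yaw)
    return R.from_matrix(np.array([[c,s,0],[s,-c,0],[0,0,-1]]))
E
python3 - <<'E'
from h import *
print(r.camera_model("top"),r.camera_model("side"),r.get_time_s(),r.get_ee_rot())
for n in("top","side"):
    p,d=r.camera(n);cv2.imwrite(f"pics/{n}0.png",p[:,:,::-1]);C=cloud(n,d);np.savez(f"{n}0.npz",p=p,d=d,C=C)
    for q in("stand","flask","stopper","clip","small_clip"):
        for o in r.trace(n,q):
            g=o["region"]; X=C[g&(d>0)]
            print(n,q,round(o["confidence"],2),np.round(o["position"]),g.sum(),np.round(np.median(X,0),3) if len(X) else"", np.round(np.percentile(X[:,2],98),3) if len(X) else "")
E
```

```text
{'mtx': array([[465.23544607,   0.        , 283.32591628],
       [  0.        , 465.23544607, 204.88598698],
       [  0.        ,   0.        ,   1.        ]]), 'position': array([ 0.39628639, -0.13711717,  1.46095458]), 'attitude': array([-2.11989385,  2.18262126, -0.15065588])} {'mtx': array([[441.68638691,   0.        , 286.37235041],
       [  0.        , 441.68638691, 206.83911055],
       [  0.        ,   0.        ,   1.        ]]), 'position': array([ 0.24557474, -0.99517475,  0.88344705]), 'attitude': array([-2.2542532 ,  0.38769435, -0.19959799])} 0.0 [-3.06446322e+00 -6.85000779e-01  2.36530028e-04]
top stand 0.95 [147. 212.] 2279 [0.582 0.276 0.013] 0.17
top stand 0.73 [240. 215.] 2090 [ 0.553 -0.008  0.013] 0.164
top flask 0.91 [158. 208.] 476 [0.59  0.218 0.101] 0.154
top flask 0.86 [250. 215.] 544 [ 0.56  -0.044  0.101] 0.164
top flask 0.7 [363. 236.] 136 [ 0.485 -0.384  0.023] 0.037
top stopper 0.6 [158. 204.] 115 [0.594 0.216 0.149] 0.156
top stopper 0.48 [255. 208.] 122 [ 0.571 -0.064  0.16 ] 0.166
top clip 0.43 [363. 236.] 160 [ 0.485 -0.385  0.022] 0.037
side stand 0.65 [271. 198.] 2133 [ 0.556 -0.052  0.012] 0.199
side stand 0.64 [252. 151.] 1415 [0.581 0.238 0.017] 0.223
side flask 0.97 [275. 186.] 795 [ 0.564 -0.072  0.096] 0.159
side flask 0.97 [254. 140.] 481 [0.595 0.213 0.093] 0.178
side stopper 0.63 [260. 128.] 50 [0.6   0.213 0.146] 0.153
side stopper 0.51 [278. 177.] 133 [ 0.572 -0.07   0.152] 0.16
side clip 0.81 [287. 306.] 423 [ 0.482 -0.389  0.017] 0.031
side clip 0.73 [314. 258.] 175 [ 0.608 -0.272  0.015] 0.021
side small_clip 0.45 [249. 266.] 161 [ 0.435 -0.236  0.012] 0.022
side small_clip 0.42 [298. 315.] 71 [ 0.495 -0.413  0.015] 0.022
```

```bash
python3 - <<'E'
import cv2,numpy as np
a=cv2.imread("pics/top0.png")[120:330,90:450];b=cv2.imread("pics/side0.png")[90:360,150:450]
cv2.imwrite("pics/a.png",cv2.resize(a,None,fx=2.2,fy=2.2,interpolation=3));cv2.imwrite("pics/b.png",cv2.resize(b,None,fx=2.2,fy=2.2,interpolation=3))
E
```

```text
(no output)
```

View pics/a.png

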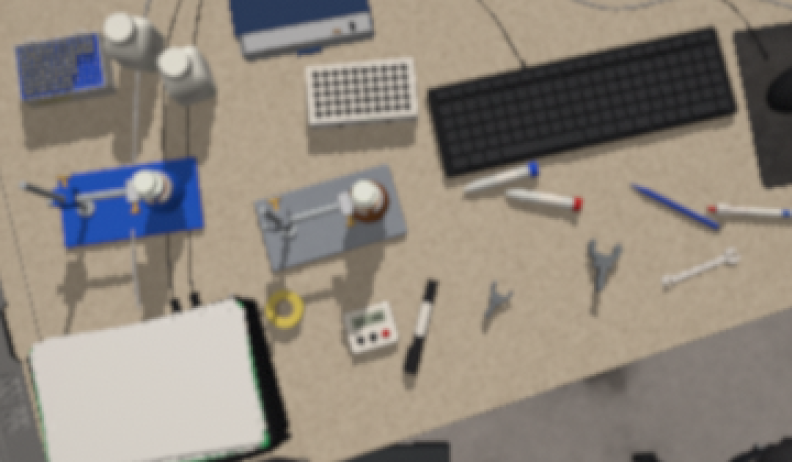

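View pics/b.png

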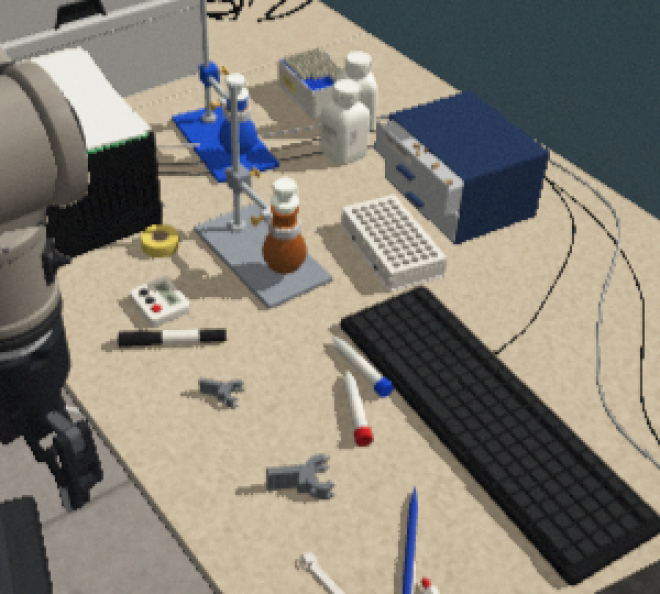

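The candidates for the clip are the grey C-clips at top-view (363,240), the bigger one with its jaws up and to the right, and (315,257), the smaller one. The stands are grey with the brown flask at (257,211), which is the one meant, and blue with the blue flask at (158,206), the look-alike. Next I measure both from the clouds.

```bash
python3 - <<'E'
from h import *
print(np.round(r.camera_model("wrist")["hand_eye"],3))
for n in("top","side"):
    z=np.load(n+"0.npz");C=z["C"].reshape(-1,3);c=z["p"].reshape(-1,3)
    print(n,"bench z",np.round(np.median(C[(abs(C[:,0]-.45)<.05)&(abs(C[:,1]+.3)<.05),2]),4))
    s=(np.hypot(C[:,0]-.568,C[:,1]+.067)<.04)&(C[:,2]>.145);X=C[s];print("head",s.sum(),X.mean(0).round(4),((X.max(0)+X.min(0))/2).round(4),np.percentile(X[:,2],[10,50,90]).round(4))
    s=(abs(C[:,0]-.55)<.1)&(abs(C[:,1]-.05)<.06)&(C[:,2]>.17)&(C[:,2]<.26);X=C[s];print("rod",s.sum(),X.mean(0).round(4),X[:,2].max().round(3))
    s=(abs(C[:,0]-.55)<.12)&(abs(C[:,1]-.0)<.16)&(abs(C[:,2]-.010)<.004)&(c.max(1).astype(int)-c.min(1)<25);X=C[s,:2].astype(np.float32);print("base",s.sum(),cv2.minAreaRect(X))
    for nm,x,y in(("big",.485,-.385),("small",.435,-.236)):
        s=(np.hypot(C[:,0]-x,C[:,1]-y)<.07)&(C[:,2]>.009)&(C[:,2]<.05);X=C[s];a=np.percentile(X[:,2],95) if len(X) else 0
        t=X[X[:,2]>a-.006];print(nm,s.sum(),X.mean(0).round(4),"hi",a.round(4),t.mean(0).round(4),len(t))
E
```

```text
[[ 0.001 -0.95  -0.313  0.081]
 [ 1.     0.001  0.     0.   ]
 [-0.    -0.313  0.95  -0.132]
 [ 0.     0.     0.     1.   ]]
top bench z 0.0014
head 91 [ 0.573  -0.0636  0.1607] [ 0.5729 -0.0631  0.1597] [0.1575 0.1607 0.1641]
rod 29 [0.542  0.0515 0.2236] 0.249
base 1180 ((0.521406888961792, -0.01723518967628479), (0.2527839243412018, 0.20621870458126068), 17.692270278930664)
big 167 [ 0.4836 -0.3901  0.0223] hi 0.0337 [ 0.4608 -0.3843  0.0321] 38
small 79 [ 0.4351 -0.2393  0.0167] hi 0.0249 [ 0.4307 -0.2316  0.0222] 28
side bench z -0.0016
head 80 [ 0.5726 -0.0673  0.157 ] [ 0.5741 -0.0642  0.1549] [0.152  0.1577 0.1601]
rod 78 [0.5431 0.0507 0.2109] 0.245
base 1062 ((0.5279796123504639, -0.027923747897148132), (0.2025938779115677, 0.2572019100189209), 1.741452932357788)
big 290 [ 0.4782 -0.3921  0.0202] hi 0.0301 [ 0.4601 -0.3862  0.0284] 67
small 105 [ 0.4338 -0.2382  0.0149] hi 0.0219 [ 0.4248 -0.2312  0.0196] 28
```

```bash
python3 - <<'E'
from h import *
yaw=np.radians(14.8)
r.move_ptp([.573,-.0645,.274],down(yaw).as_rotvec())
print(r.get_time_s()); r.gripper_close(f_grip=60); print(r.get_time_s(), r.get_joint_pos())
T=(np.array(r.get_eef_pos()),R.from_rotvec(r.get_ee_rot()).as_matrix())
p,d=r.camera("wrist");C=cloud("wrist",d,T);np.savez("w1.npz",p=p,d=d,C=C);cv2.imwrite("pics/w1.png",p[:,:,::-1])
print(T[0].round(4),r.get_ft_force())
for q in("stopper_top","flask"):
    for o in r.trace("wrist",q):
        X=C[o["region"]&(d>0)];print(q,o["confidence"],o["position"],X.mean(0).round(4),np.percentile(X,[2,98],axis=0).round(4))
X=C.reshape(-1,3);c=p.reshape(-1,3).astype(int)
s=(np.hypot(X[:,0]-.573,X[:,1]+.0645)<.04)&(X[:,2]>.13);Y=X[s];top=np.percentile(Y[:,2],90)
t=Y[Y[:,2]>top-.003];print("top z",top,len(t),t.mean(0),cv2.minEnclosingCircle(t[:,:2].astype(np.float32)),np.percentile(t,[1,99],axis=0))
s=(np.hypot(X[:,0]-.5425,X[:,1]-.051)<.02)&(X[:,2]>.18);print("rod",s.sum(),X[s].mean(0) if s.any() else "")
E
```

```text
2.55
3.3167 [-2.44929558e-01  4.17005010e-01  1.32149205e+00 -3.89759653e-05
  1.40304355e+00  1.06752105e+00]
[ 0.573  -0.0645  0.274 ] [ 0.40882849 -0.41450303 -0.70155846]
stopper_top 0.78 [273.7, 201.5] [ 0.5762 -0.0622  0.1503] [[ 0.5595 -0.079   0.1219]
 [ 0.5896 -0.0465  0.1609]]
flask 0.81 [9.4, 84.2] [0.5981 0.1982 0.0559] [[0.5711 0.1921 0.0325]
 [0.6216 0.2114 0.0697]]
flask 0.74 [257.9, 182.6] [ 0.5706 -0.0249  0.1102] [[ 0.5389 -0.0821  0.057 ]
 [ 0.5989  0.0675  0.1605]]
top z 0.344276166512726 5161 [ 0.588839   -0.06070312  0.34571916] ((0.5807147026062012, -0.0624331459403038), 0.03924476355314255) [[ 0.57816233 -0.0823348   0.34136818]
 [ 0.59480483 -0.04173202  0.35101156]]
rod 1528 [0.54525641 0.05140909 0.22161296]
```

View pics/w1.png

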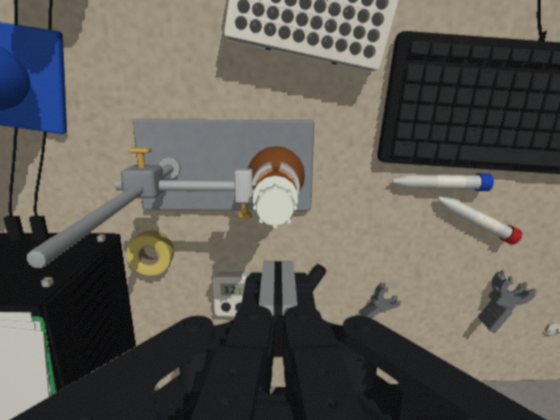

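The picture shows the head at (276,202) on the grey stand, whose edges run parallel to the image, so the yaw of 14.8° is right. The big clip is at (507,298) and the small one at (380,302).

```bash
python3 - <<'E'
from h import *
z=np.load("w1.npz");C=z["C"];X=C.reshape(-1,3)
s=(np.hypot(X[:,0]-.573,X[:,1]+.0645)<.04)&(X[:,2]>.13)&(X[:,2]<.18);Y=X[s];top=np.percentile(Y[:,2],85)
t=Y[abs(Y[:,2]-top)<.003];print("top",top,len(t),t.mean(0),(np.percentile(t,1,axis=0)+np.percentile(t,99,axis=0))/2,np.ptp(t,axis=0))
print(np.histogram(Y[:,2],bins=20))
s=(np.hypot(X[:,0]-.545,X[:,1]-.051)<.02)&(X[:,2]>.18);Y=X[s]
for a in(.19,.2,.21,.22,.23,.24): 
    q=Y[abs(Y[:,2]-a)<.005]; print(a,len(q),q.mean(0).round(4) if len(q) else "")
print("bench",np.median(C[330:350,420:440,2]))
# base plate edges in stand frame
c=z["p"].astype(int);e=np.array([np.cos(np.radians(14.8)),np.sin(np.radians(14.8))]);f=np.array([-e[1],e[0]])
g=(abs(C[:,:,2]-.010)<.005);g[:120]=0;g[212:]=0;g[:,:136]=0;g[:,312:]=0
P=C[g];print("plate z",np.median(P[:,2]),"x",np.percentile(P[:,:2]@e,[1,99]),"y",np.percentile(P[:,:2]@f,[1,99]),"head",t.mean(0)[:2]@e,t.mean(0)[:2]@f)
E
```

```text
top 0.16018466524054603 1201 [ 0.57372871 -0.06235484  0.15955517] [ 0.57326996 -0.06253455  0.15926616] [0.0314112  0.0312787  0.00442773]
(array([  7,  81, 320,  64,   0,   0,   0,   0,   0,   0,   0,   1,  15,
        20,  16,  22,  50, 163, 750, 288]), array([0.13208158, 0.13355849, 0.1350354 , 0.13651231, 0.13798922,
       0.13946613, 0.14094304, 0.14241995, 0.14389686, 0.14537377,
       0.14685068, 0.14832759, 0.1498045 , 0.15128141, 0.15275832,
       0.15423523, 0.15571214, 0.15718905, 0.15866596, 0.16014286,
       0.16161977]))
0.19 139 [0.5456 0.0512 0.19  ]
0.2 157 [0.5455 0.0509 0.2001]
0.21 185 [0.5457 0.0511 0.2101]
0.22 207 [0.5456 0.051  0.22  ]
0.23 249 [0.5457 0.051  0.2301]
0.24 385 [0.545  0.0517 0.2413]
bench 0.0003850949537956283
plate z 0.010253986965110151 x [0.48694138 0.59028132] y [-0.24625667 -0.0544751 ] head 0.5387660563315811 -0.20684268626323962
```

```bash
python3 - <<'E'
from h import *
x,y=.5733,-.063
r.move_straight([x,y,.177],rate=.15);f0=np.array(r.get_ft_force())
for k in range(3):
    g=r.move_straight([x,y,.157],rate=.015,guard=12)
    z=r.get_eef_pos()[2];print(g,z,np.array(r.get_ft_force())-f0,r.get_time_s())
    if z<.163: break
E
```

```text
True 0.16100622882077037 [-0.80779531  0.83812534  5.3150944 ] 5.2833
```

```bash
python3 - <<'E'
from h import *
r.move_straight([.5733,-.063,.25],rate=.2)
def shot(n):
    T=(np.array(r.get_eef_pos()),R.from_rotvec(r.get_ee_rot()).as_matrix())
    p,d=r.camera("wrist");C=cloud("wrist",d,T);np.savez(n+".npz",p=p,d=d,C=C);cv2.imwrite(f"pics/{n}.png",p[:,:,::-1]);return p,d,C
p,d,C=shot("w2");X=C.reshape(-1,3)
s=(np.hypot(X[:,0]-.573,X[:,1]+.0645)<.04)&(X[:,2]>.13)&(X[:,2]<.18);Y=X[s];top=np.percentile(Y[:,2],85);t=Y[abs(Y[:,2]-top)<.003]
print("head",top,t.mean(0))
r.move_ptp([.465,-.385,.16],down(np.radians(-14)).as_rotvec());r.ungrasp();print(r.get_time_s(),r.get_joint_pos())
p,d,C=shot("w3")
for q in("clip","clip_tab","clip_ring"):
    for o in r.trace("wrist",q):
        X=C[o["region"]&(d>0)];print(q,round(o["confidence"],2),o["position"],X.mean(0).round(4))
X=C.reshape(-1,3);s=(np.hypot(X[:,0]-.48,X[:,1]+.39)<.07)&(X[:,2]>.009)&(X[:,2]<.04);Y=X[s]
top=np.percentile(Y[:,2],95);print("top",top)
t=Y[Y[:,2]>.025];print("tab",t.mean(0),len(t),cv2.minAreaRect((t[:,:2]*1000).astype(np.float32)))
t=Y[abs(Y[:,2]-.02)<.004];print("plate",t.mean(0),len(t),cv2.minEnclosingCircle((t[:,:2]*1000).astype(np.float32)))
E
```

```text
head 0.15076961809861328 [ 0.57385646 -0.06229198  0.15002901]
8.0417 [-8.18559548e-01  5.55968872e-01  1.41402116e+00 -1.97196082e-05
  1.17163316e+00  9.96694673e-01]
clip 0.74 [277.2, 172.7] [ 0.4836 -0.39    0.0217]
clip_tab 0.87 [277.5, 173.2] [ 0.4839 -0.3899  0.0209]
clip_ring 0.94 [278.2, 169.6] [ 0.4837 -0.39    0.0211]
top 0.030669917887216798
tab [ 0.46059776 -0.38469199  0.02982393] 571 ((459.64764404296875, -384.5144958496094), (10.420108795166016, 36.23460006713867), 76.16283416748047)
plate [ 0.49105546 -0.39161777  0.02019747] 1497 ((483.2198486328125, -389.75067138671875), 35.509300231933594)
```

View pics/w3.png

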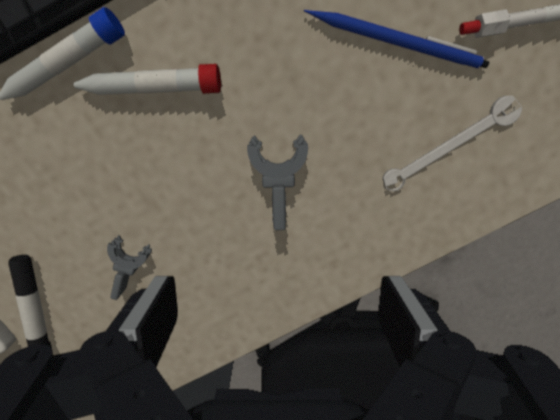

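The picture shows the large clip lying free at (277,175), tab at (279,208), with the small clip apart at (127,262). The tab size of 36×10×30 mm confirms the choice, and the stopper's top at 0.150 m means it is home. Next I grasp the tab.

```bash
cat >> h.py <<'E'
def shot(n):
    T=(np.array(r.get_eef_pos()),R.from_rotvec(r.get_ee_rot()).as_matrix())
    p,d=r.camera("wrist");C=cloud("wrist",d,T);np.savez(n+".npz",p=p,d=d,C=C,t=T[0],R=T[1]);cv2.imwrite(f"pics/{n}.png",p[:,:,::-1]);return p,d,C,T
yw=np.radians(15.0);e=np.array([np.cos(yw),np.sin(yw),0]);nk=np.array([.5735,-.0628,.122])
E
python3 - <<'E'
from h import *
a=[.4600,-.3846]
r.move_ptp(a+[.06],down(np.radians(-13.8)).as_rotvec())
r.move_straight(a+[.0135],rate=.1,guard=8)
r.gripper_close(f_grip=100);print(r.get_grip_width(),r.get_grasp_force(),r.get_eef_pos(),r.get_time_s())
r.move_straight(a+[.16],rate=.2)
g=nk-.112*e;g[2]=.150
r.move_ptp(g,down(yw).as_rotvec());print(r.get_time_s(),r.get_grip_width(),r.get_eef_pos())
p,d,C,T=shot("w4")
L=(C.reshape(-1,3)-T[0])@T[1]   # tool coords
s=(L[:,0]>.02)&(L[:,0]<.08)&(abs(L[:,1])<.04)&(L[:,2]>-.02)&(L[:,2]<.03);Y=L[s];print(s.sum(),np.percentile(Y,[1,50,99],axis=0).round(4))
for a in np.arange(.022,.08,.006):
    q=Y[abs(Y[:,0]-a)<.003]
    if len(q): print(a.round(3),len(q),np.percentile(q[:,1],[2,98]).round(4),np.percentile(q[:,2],[10,50]).round(4))
X=C.reshape(-1,3);s=(np.hypot(X[:,0]-.573,X[:,1]+.0645)<.04)&(X[:,2]>.145)&(X[:,2]<.16);print("head",s.sum(),X[s].mean(0))
E
```

```text
0.008051049738575287 97.84165978431702 [ 0.46012029 -0.38471892  0.01384097] 10.025
12.0333 0.008414854441655219 [ 0.46583989 -0.09274324  0.14997659]
6516 [[ 0.0204 -0.0223 -0.0078]
 [ 0.0345  0.0002 -0.0062]
 [ 0.0531  0.0228  0.0126]]
0.022 763 [-0.0119  0.0128] [-0.0071 -0.0063]
0.028 1309 [-0.0155  0.0161] [-0.0073 -0.0064]
0.034 1853 [-0.0195  0.0199] [-0.0071 -0.0061]
0.04 917 [-0.022   0.0226] [-0.0071 -0.0061]
0.046 1067 [-0.0228  0.0233] [-0.007  -0.0061]
0.052 607 [-0.0201  0.0206] [-0.0067 -0.0046]
head 3303 [ 0.56623045 -0.06439325  0.14981283]
```

View pics/w4.png

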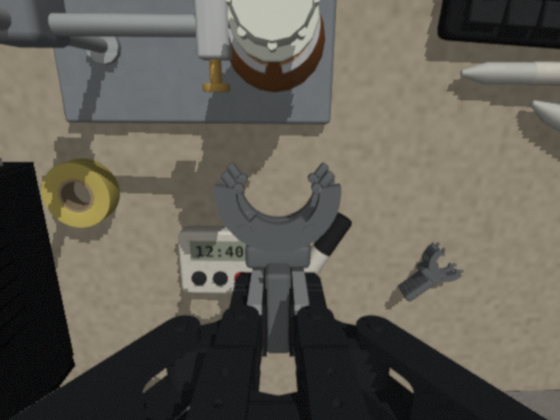

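The clip is held level and centred: its C is at (278,205), straight ahead of the neck at (275,15), with the ring centre 3.7 mm below the TCP. Next is the slow approach by feel.

```bash
cat > push.py <<'E'
from h import *
import sys
zt=.1269
def to(s,**k): # s = ring position along e relative to the resting neck (m)
    g=nk+(s-.046)*e; g[2]=zt; return r.move_straight(g,**k)
def f(): 
    F=np.array(r.get_ft_force())-f0; return np.array([-F@e,F[1]*e[0]-F[0]*e[1],F[2]])
def s(): return (np.array(r.get_eef_pos())-nk)@e+.046
E
python3 - <<'E'
from push import *
import push
to(-.060,rate=.1); push.f0=np.array(r.get_ft_force())
print(to(-.026,rate=.06,guard=5),s(),f()); 
print(to(-.013,rate=.03,guard=5),s(),f(),r.get_time_s())
for c in np.arange(-.012,.001,.001):
    to(c,rate=.015); F=f(); print(round(c,4),round(s(),4),F.round(1))
    if F[0]>15 or abs(F[2])>8 or abs(F[1])>8: break
print(r.get_time_s(),r.get_eef_pos(),r.get_grip_width()); np.save("f0.npy",push.f0)
E
```

```text
False -0.026158234592117732 [ 0.36516201  0.2077857  -0.96955767]
False -0.013016262500796592 [-0.44615349 -0.06889196 -1.17931252] 13.775
-0.012 -0.012 [ 0.2  0.2 -1.1]
-0.011 -0.0111 [ 0.7  1.  -1. ]
-0.01 -0.0102 [ 1.1  2.5 -0.7]
-0.009 -0.0093 [ 3.2  2.8 -1.2]
-0.008 -0.0083 [ 2.5  3.7 -1.4]
-0.007 -0.0075 [ 3.5  4.1 -0.3]
-0.006 -0.0066 [ 4.6  2.8 -0.6]
-0.005 -0.006 [ 6.6  2.  -0. ]
-0.004 -0.0053 [7.3 4.1 1.8]
-0.003 -0.0046 [9.  2.8 2.2]
-0.002 -0.0036 [8.9 2.2 1.1]
-0.001 -0.0029 [8.7 2.  2.4]
0.0 -0.0023 [11.4  2.2  2. ]
17.025 [ 0.52674466 -0.0748413   0.12639997] 0.00844692186583399
```

```bash
python3 - <<'E'
from push import *
import push
push.f0=np.load("f0.npy"); push.nk=nk+.0006*np.array([-e[1],e[0],0])
pk=0;n=0
for c in np.arange(.001,.016,.001):
    to(c,rate=.012); F=f(); print(round(c,4),round(s(),4),"rel",round((s()-F[0]*.0005)*1000,1),F.round(1))
    pk=max(pk,F[0])
    if F[0]>20 or abs(F[2])>9 or abs(F[1])>9: print("stop");break
    if pk-F[0]>4: print("snap?");break
print(r.get_time_s(),r.get_grip_width(),r.get_eef_pos())
E
```

```text
0.001 -0.0015 rel -8.0 [12.9  1.4  3.1]
0.002 -0.0009 rel -8.2 [14.6  1.2  3.2]
0.003 0.0001 rel -6.0 [12.3  0.  -0.6]
0.004 0.0009 rel -5.9 [13.6 -0.5  1. ]
0.005 0.0036 rel 0.8 [ 5.6  0.2 -4.6]
snap?
18.275 0.008246726865612211 [ 0.53242796 -0.07321598  0.1259993 ]
```

```bash
python3 - <<'E'
from push import *
import push
push.f0=np.load("f0.npy"); push.nk=nk+.0006*np.array([-e[1],e[0],0])
for c in [.006,.007,.008,.009,.007,.005,.003,.0015]:
    to(c,rate=.012); F=f(); print(round(c,4),round(s(),4),"rel",round((s()-F[0]*.0005)*1000,1),F.round(1))
    if F[0]>18: break
print(r.get_time_s(),r.get_grip_width(),r.get_eef_pos())
p,d=r.camera("side");cv2.imwrite("pics/s1.png",cv2.resize(p[130:230,200:340,::-1],None,fx=5,fy=5,interpolation=3))
p,d,C,T=shot("w5")
E
```

```text
0.006 0.0044 rel 1.6 [ 5.6  1.5 -4.9]
0.007 0.0052 rel 1.4 [ 7.6  0.3 -3.7]
0.008 0.0059 rel 1.5 [ 8.7  0.7 -2.9]
0.009 0.0066 rel 2.0 [ 9.1 -0.3 -1.6]
0.007 0.0052 rel 1.8 [ 6.9  0.4 -3.3]
0.005 0.0041 rel 2.0 [ 4.2  0.9 -7.4]
0.003 0.0031 rel 1.8 [ 2.5  1.6 -7.6]
0.0015 0.0022 rel 1.6 [ 1.1  2.6 -4.4]
20.5 0.008301433886668914 [ 0.53102386 -0.0736517   0.12750955]
```

View pics/w5.png

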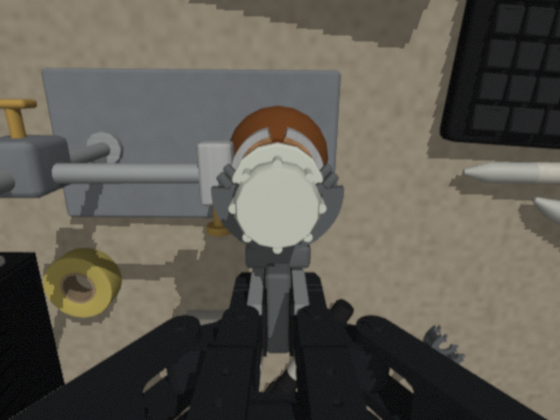

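View pics/s1.png

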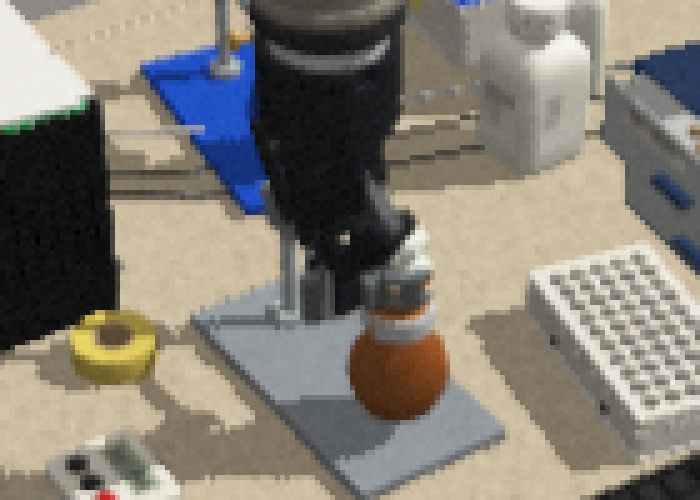

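Both pictures show the clip home: its C encloses the neck below the head at (278,205), jaw tips past the axis, and the plates straddle the collar in the side view at (400,290). Next I relax the residual force, release, back out and check.

```bash
python3 - <<'E'
from push import *
import push
push.f0=np.load("f0.npy"); push.nk=nk+.0006*np.array([-e[1],e[0],0])
push.zt=.1261; to(.0008,rate=.01); print(f().round(1),s(),r.get_eef_pos())
r.ungrasp(); print(f().round(1),r.get_time_s())
g=np.array(r.get_eef_pos()); h=g-.05*e; r.move_straight(h,rate=.08)
h=h.copy();h[2]=.20;r.move_straight(h,rate=.15)
p,d,C,T=shot("w6")
L=(C.reshape(-1,3)-nk)@np.array([e,[-e[1],e[0],0],[0,0,1]]).T
def rep(n,q): print(n,len(q),np.percentile(q,[2,50,98],axis=0).round(4).tolist())
s_=(abs(L[:,1])<.03)
rep("tab",L[s_&(abs(L[:,1])<.009)&(L[:,0]<-.03)&(L[:,0]>-.075)&(abs(L[:,2]-.02)<.008)])
rep("plate",L[s_&(L[:,0]<.03)&(L[:,0]>-.035)&(abs(L[:,2]-.01)<.006)])
rep("head",L[s_&(abs(L[:,0])<.03)&(abs(L[:,2]-.028)<.004)])
p,d=r.camera("side");cv2.imwrite("pics/s2.png",cv2.resize(p[130:330,200:340,::-1],None,fx=3,fy=3,interpolation=3));print(r.get_time_s())
E
python3 -c "
import cv2,numpy as np
a=cv2.imread('pics/w6.png');b=cv2.imread('pics/s2.png');b=cv2.resize(b[:420],(400,400));a=cv2.resize(a,(400,300))
c=np.zeros((400,800,3),np.uint8);c[:300,:400]=a;c[:,400:]=b;cv2.imwrite('pics/c.png',c)"
```

```text
[0.8 4.8 5.1] 0.0017888264404958346 [ 0.53067556 -0.07379589  0.1272705 ]
[-0.9 -1.1 -0.7] 21.5833
tab 1201 [[-0.0652, -0.0076, 0.0145], [-0.0471, -0.002, 0.0177], [-0.0307, 0.0029, 0.0194]]
plate 3049 [[-0.0318, -0.0227, 0.0047], [-0.0165, -0.0008, 0.0095], [0.0044, 0.0227, 0.0114]]
head 3305 [[-0.0135, -0.013, 0.0256], [-0.0001, 0.0003, 0.028], [0.0129, 0.0137, 0.0296]]
23.1
```

View pics/c.png

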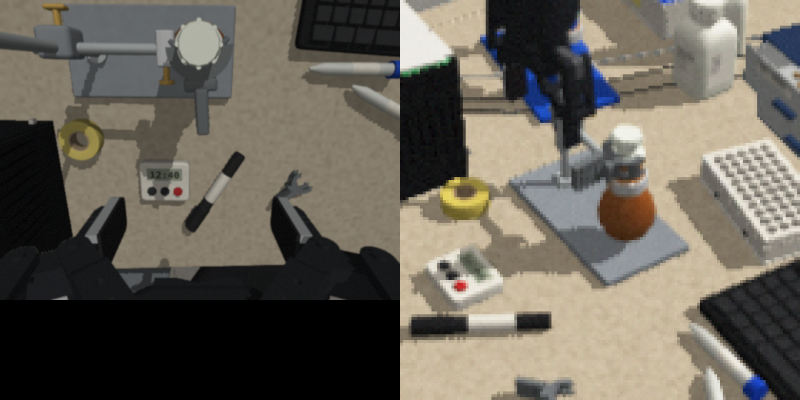

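Released: the clip hangs on the neck, tab at (202,108) in the left view, and the bystanders are unmoved. I check its seating numerically against the head before handing in.

```bash
python3 - <<'E'
from h import *
from scipy.optimize import least_squares
for n in("w5","w6"):
    C=np.load(n+".npz")["C"]
    L=(C.reshape(-1,3)-nk)@np.array([e,[-e[1],e[0],0],[0,0,1]]).T
    h=L[(np.hypot(L[:,0],L[:,1])<.03)&(abs(L[:,2]-.028)<.003)];hc=(np.percentile(h,1,axis=0)+np.percentile(h,99,axis=0))/2
    q=L[(np.hypot(L[:,0],L[:,1])<.03)&(abs(L[:,2]-.010)<.004)]
    ang=np.arctan2(q[:,1],q[:,0]);rr=np.hypot(q[:,0],q[:,1]);E=[]
    for a in np.radians(np.arange(-180,180,5)):
        if abs(abs(np.degrees(a))-180)<40: continue
        m=abs(np.angle(np.exp(1j*(ang-a))))<.05
        if m.sum()>8: k=np.percentile(rr[m],97);E.append([k*np.cos(a),k*np.sin(a)])
    E=np.array(E);E=E[(np.hypot(*E.T)>.021)&(E[:,0]<.001)]
    o=least_squares(lambda v:np.hypot(E[:,0]-v[0],E[:,1]-v[1])-.0235,[0,0],loss="soft_l1",f_scale=.001).x
    # plate tilt
    A=np.c_[q[:,:2],np.ones(len(q))];m=abs(q[:,2]-np.median(q[:,2]))<.0025;pl=np.linalg.lstsq(A[m],q[m,2],rcond=None)[0]
    print(n,"head",hc.round(4),"ring",o.round(4),len(E),"plate plane",pl.round(4))
E
```

```text
w5 head [0.0015 0.0003 0.0275] ring [0.0012 0.0003] 22 plate plane [-0.0048 -0.0007  0.0119]
w6 head [-0.0005  0.0005  0.0277] ring [-0.0026  0.0001] 22 plate plane [0.0408 0.0117 0.0102]
```

The ring estimate is ambiguous at −0.3 to −2 mm, so I push the tab's end gently with closed fingers to make sure it is home.

```bash
python3 - <<'E'
from h import *
f=np.array([-e[1],e[0],0])
def P(x,z): g=nk+x*e-.0025*f; g[2]=z; return g
X=lambda:(np.array(r.get_eef_pos())-nk)@e
r.move_straight(P(-.108,.19),rate=.15);r.gripper_close(f_grip=60)
r.move_straight(P(-.108,.130),rate=.15);f0=np.array(r.get_ft_force())
F=lambda:(np.array(r.get_ft_force())-f0)
r.move_straight(P(-.085,.13),rate=.05,guard=4)
print(r.move_straight(P(-.066,.13),rate=.015,guard=2.0),X().round(4),F().round(1))
x0=X()
for k in range(1,14):
    r.move_straight(P(x0+.001*k,.13),rate=.015);w=-F()@e;print(k,X().round(4),w.round(1),F()[2].round(1))
    if w>9.5: break
r.move_straight(P(-.105,.13),rate=.05);r.move_straight(P(-.096,.20),rate=.15)
shot("w7");print(r.get_time_s())
C=np.load("w7.npz")["C"];L=(C.reshape(-1,3)-nk)@np.array([e,f,[0,0,1]]).T
def rep(n,q): print(n,len(q),np.percentile(q,[2,50,98],axis=0).round(4).tolist())
rep("tab",L[(abs(L[:,1])<.009)&(L[:,0]<-.03)&(L[:,0]>-.075)&(abs(L[:,2]-.02)<.008)])
rep("head",L[(np.hypot(L[:,0],L[:,1])<.03)&(abs(L[:,2]-.028)<.004)])
E
```

```text
True -0.077 [-1.5  0.  -0.8]
1 -0.0762 1.2 0.2
2 -0.0753 2.0 0.9
3 -0.0744 4.6 1.2
4 -0.0732 5.2 2.1
5 -0.0724 5.9 1.4
6 -0.0718 9.0 3.3
7 -0.0711 9.2 4.0
8 -0.0705 10.5 4.9
29.5083
tab 1152 [[-0.0632, -0.0044, 0.0152], [-0.0461, 0.0005, 0.0181], [-0.0309, 0.0056, 0.0197]]
head 3325 [[-0.0136, -0.0129, 0.0255], [-0.0001, 0.0002, 0.028], [0.0129, 0.0137, 0.0295]]
```

```bash
python3 -c "
from h import *
print(r.job_done())"
```

```text
the job is handed in; nothing more can be done
None
```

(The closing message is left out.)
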